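# Clean the groove of a split mould, close it on its dowels and hold it shut

### The job

Get the split casting mould ready: take the stylus from its stand and run its tip through the L-shaped groove in the face of the lower half, down in the groove all the way from the free end of the long leg, round the corner to the end of the short leg, slowly (about 3 cm a second), then hang the stylus back in its stand and let it go. Then take the upper half by its rib, set it on the two dowels of the lower half and press it down against the spring ejector until the two faces meet. Finish while still holding the mould pressed shut, and leave the vial, forceps and dish beside it where they are.

Things in the scene. Friction and masses are not known exactly. Their poses are not given: they have to be found in the camera images.
- lower_half: lower half of the aluminium split mould, fixed to the right-hand bench. Body 100 (x) x 70 (y) x 40 mm high with two low bolt tabs at its x ends (124 mm over them); origin at the centre of its underside, z up. Two steel dowels, 10 mm diameter with coned tops, stand 18 mm above the upper face at x = -40 and +40 mm, both at y = +22 mm.
- parting_face (a point): centre of the upper (parting) face of the lower half, 40 mm above the bench; same axes as the lower half. The upper half closes onto this face.
- groove_start (a point): in the lower half: free end of the long leg of the L-shaped groove, on the centre line at the groove floor (x = -40, y = -24 mm in the lower half's axes). The groove is 10 mm wide and 8 mm deep, flat-floored, open above, closed 5 mm beyond this point.
- groove_corner (a point): in the lower half: corner of the groove, centre line at the floor (x = +40, y = -24 mm); the long leg from the start to here is 80 mm, straight along +x
- groove_end (a point): in the lower half: end of the short leg, centre line at the floor (x = +40, y = +4 mm); the short leg is 28 mm, straight along +y from the corner; the groove is closed 5 mm beyond this point
- ejector (a joint): spring ejector, an 18 mm steel pin in the middle of the parting face that stands 6 mm above it; 0 = fully out, 0.006 m = pushed in flush. It pushes up with about 5 N when out and 9 N when flush, so the upper half's own weight does not close the mould.
- upper_half: loose upper half of the mould, about 0.3 kg, aluminium plate 100 (x) x 70 (y) x 20 mm lying flat with its mating face down; origin at the centre of its underside, z up. Two through bores, 13 mm, at x = -40 and +40 mm, both at y = +22 mm, fit over the dowels when its origin and axes match those of the parting face (turned half round it does not fit). Two 8 mm fill ports lie beside the rib.
- upper_rib (a point): centre of the upper half's gripping rib, which stands on the middle of the plate: 36 mm long (x), 14 mm thick (y), its top 32 mm above the plate; this point is 36 mm above the plate's underside, 16 mm above the plate's top. Same axes as the upper half.
- stylus_stand: white block 50 x 50 x 60 mm, fixed, with one round 18 mm hole from above, 54 mm deep; origin at the centre of its underside. The right-hand bench, on which all this stands, has a tall clear side panel on its left (at y = -0.02 m, from x = 0.48 m backwards, 0.65 m high) and the left-hand bench one at y = +0.12 m, so reach the work from the front, round the panel edges.
- stand_mouth (a point): centre of the hole's mouth, on top of the stand, 60 mm above the bench
- stylus: steel stylus with a grey square handle, 103 mm long, 50 g, hanging upright in the stand by its collar; origin at its tip, z along it towards the handle
- stylus_tip (a point): tip of the stylus, its lower end; the point is 4 mm thick for 14 mm, the shaft above it 8 mm
- stylus_collar (a point): underside of the stylus' collar, 48 mm above the tip; collar 30 mm diameter, 5 mm thick; it rests on the stand's top at the stand mouth when the stylus is parked
- stylus_handle (a point): middle of the stylus' handle, 78 mm above the tip; handle 14 x 14 mm, 50 mm tall, from 53 to 103 mm above the tip; x and y are square to its flats
- vial: clear glass vial with white cap, 24 mm diameter, 52 mm tall, loose; leave alone. Origin at its underside
- long_forceps: steel forceps 203 mm long, 16 mm wide, 10 mm high, lying loose, long axis x; leave alone. Origin at its underside
- dish: petri dish with lid, 90 mm diameter, 16 mm high, loose; leave alone. Origin at its underside

How it is judged:
By the outcome, as a careful person would: the job done as asked, in the order asked, and still so for the second after the job is handed in, while the arm keeps its last pose, push and grip.
It also fails if it takes over 72 s, if anything falls off the work surface, if the arm or the gripper's body presses on something with over 40 N, if the wrist force passes 120 N, or if a joint passes its speed limit or range.

### The arm

A 6-joint arm with a two-finger parallel gripper is mounted at the origin on a cart in front of the work surface, level with it; the furniture and walls round the work are solid. World frame = base frame: x ahead of the robot, y to its left, z up, the work surface at z = 0. Lengths are in mm, angles in rad, forces in N, time in s.
With the tool pointing down it reaches from about 350 to 975 mm from the base axis. Payload 7.1 kg.
Tool frame: the origin (TCP) lies midway between the tips of the shut fingers; the grasp point (between the pads) lies 19 mm behind it; z points along the fingers, x is the direction in which the jaws open and shut, and the axes are right-handed (so a half turn about z gives the same grasp; the last joint's range is limited). The gripper opens to 88 mm and grips with 3 to 60 N. Pads are 20 mm wide; open, the fingers measure 115 mm over their backs; the gripper's body (75 mm by 178 mm) begins 61 mm behind the grasp point.
Start: joints at [-1.24, 0.423, 1.63, -0, 1.089, -0.019], TCP at [214.21, -587.127, 222.675] pointing down, gripper open.
Joint ranges: [-3, 3], [-0.9, 2.11], [0.09, 2.58], [-1.31, 4.45], [0.11, 2.69], [-2.54, 2.54]. Speed limits (rad/s): [2.39, 2.39, 3.01, 3.14, 3.14, 3.14].

### API

Orientations are given as a rotation vector (axis times angle).
In Python, from workcell import telemetry, imaging, ticket gives the robot as it stands.
- The arm moves only by the tool jog_arm, never from a script. Its arguments are lists of equal length, an entry for each row: "travel": the shift along the world's x, y, z in units of 400 mm (1.0 is 400 mm), a list of three; "dr": the turn, a rotation vector about the world's x, y, z in units of 90 degrees (1.0 is 90 degrees), a list of three. In form: {"travel": [[tx, ty, tz], ...], "dr": [[wx, wy, wz], ...]}. A call has exactly 10 rows; each row is the pose to reach, as a shift and turn from the pose measured when the call began; what a row does not reach only later rows make up. A row lasts 1/10 s, in which the tool goes at most 50 mm and 8.59 degrees, less where a joint would pass 70% of its speed; a pose out of reach is approached as far as the arm can. A call with a number of a shift or a turn outside -1 to 1 is refused whole. A call with a gripper value outside its range is refused whole. "hand" is the opening, from -1 (shut) to 1 (fully open), set as the call begins (left out, the last holds). The fingers move at their own pace and stop on an object; the grip force is fixed at half the most. Time passes only in rows, so rows that repeat a pose let the fingers close, or fill a call up. It gives the time, the measured TCP pose, the force and the opening at its end, in the units of the state.
- telemetry.get_obs(): the state, without advancing time (a new reading comes with each control period).
- imaging.get_image(name): name is "side" or "top"; returns a dict with "pixels" (420x560x3 uint8, red, green, blue), "range_z" (420x560 float32, mm along the optical axis (not along the pixel's ray), 0 where there is no reading), "fx", "fy", "cx", "cy" (pixels), "k1" (the pictures are not rectified: a ray, as slopes to the right and down, at radius r is drawn at 1 + k1 r^2 times it, then the intrinsics apply), "extrinsics" (4x4, takes a point from world to camera coordinates). Camera axes: x right, y down, z forward; pixel columns grow to the right and rows downward; lengths in mm; the calibration is good to about 2 mm. A picture is of the moment at which its call begins.
- ticket.close_job(): hands the job in, once; it reports no verdict.
The state is a dict: "t": time; "qpos": joint angles; "qvel": joint speeds; "joint_torque": joint torques, N m; "ee_pos": TCP position; "orientation": TCP orientation; "ft_force": force on the tool from outside, world axes, zero at the start; "moment": the same for the moment, N m; "width": finger opening in mm.
Only numpy, scipy, OpenCV 4.12 (cv2) and the standard library are available. Lean on these libraries where they do the work, as an engineer would, in place of code of your own. Each camera call takes 0.05 s, during which the arm holds its last target. There are 200 camera calls.

## Working session

There is one attempt and no reset: what is moved stays moved. The work goes in short steps, Python scripts to look and compute and a tool call to move; the robot and the scene stay as the last step left them, time stands still between calls to the robot, and variables do not carry over. Pictures are saved under pics/ and viewed, about 8 in all and at most 12, crops included, and the job is handed in when it is done.

Besides the shell and the picture viewer there is one more tool, called after "Call:" as name(argument=value, ...) on one line, values as JSON. jog_arm: Moves the arm, as the interface text tells. Its arguments: {"type":"object","properties":{"travel":{"type":"array"},"dr":{"type":"array"},"hand":{"type":"number"}},"required":["travel","dr"]}

```bash
mkdir -p pics
cat > h.py <<'E'
import numpy as np, cv2, pickle
def grab(n):
    from workcell import imaging
    d=imaging.get_image(n); pickle.dump(d,open(n+'.pkl','wb')); return d
def save(d,f,box=None,s=1):
    im=np.asarray(d['pixels'])[:,:,::-1]
    if box: im=im[box[1]:box[3],box[0]:box[2]]
    cv2.imwrite('pics/'+f,cv2.resize(im,None,fx=s,fy=s,interpolation=cv2.INTER_CUBIC))
def ray(d,u,v):
    xd=(u-d['cx'])/d['fx'];yd=(v-d['cy'])/d['fy'];x,y=xd,yd
    for _ in range(20):
        f=1+d['k1']*(x*x+y*y);x,y=xd/f,yd/f
    return np.stack([x,y,np.ones_like(x)],-1)
def world(d,u,v,z=None):
    "z: known world height; else use depth"
    E=np.asarray(d['extrinsics']);R,t=E[:3,:3],E[:3,3];u=np.asarray(u,float);v=np.asarray(v,float)
    r=ray(d,u,v)
    if z is None:
        dep=d['range_z'][np.round(v).astype(int),np.round(u).astype(int)]
        return (r*dep[...,None]-t)@R
    c=-R.T@t; w=r@R
    return c+w*((z-c[2])/w[...,2])[...,None]
def proj(d,P):
    E=np.asarray(d['extrinsics']);p=np.atleast_2d(P)@E[:3,:3].T+E[:3,3]
    x,y=p[:,0]/p[:,2],p[:,1]/p[:,2];f=1+d['k1']*(x*x+y*y)
    return np.stack([x*f*d['fx']+d['cx'],y*f*d['fy']+d['cy']],-1)
E
python3 - <<'E'
from h import *
from workcell import telemetry
for n in('top','side'):
    d=grab(n);save(d,n+'1.png',s=1.42);E=d['extrinsics'];print(n,d['fx'],d['k1'],(-E[:3,:3].T@E[:3,3]).round(),E[2,:3].round(2))
print(telemetry.get_obs())
E
```

```text
top 384.189380032488 -0.08895810210236701 [ 463. -316.  939.] [ 0.2  -0.01 -0.98]
side 491.85831124185273 -0.15848259031431364 [ 354. -957.  583.] [ 0.3   0.75 -0.59]
{'t': 0.1, 'qpos': array([-1.23999770e+00,  4.23773428e-01,  1.63060095e+00, -1.80496462e-05,
        1.08858011e+00, -1.90243913e-02]), 'qvel': array([ 1.25708318e-03, -2.90228953e-03, -1.61682937e-03, -5.07826074e-05,
        3.99638173e-05,  7.87483505e-05]), 'joint_torque': array([-4.50917414e-04, -5.45614672e+01, -2.74324751e+01,  6.44835108e-02,
        1.88023987e-02, -4.91684466e-05]), 'ee_pos': array([ 214.05202455, -586.67696382,  221.97875848]), 'orientation': array([-2.57348482e+00,  1.80050584e+00,  1.74347234e-03]), 'ft_force': array([ 0.02957767, -0.17056557, -0.46884736]), 'moment': array([-0.02742235, -0.00155596, -0.01679791]), 'width': 87.83113081259435}
```

View pics/top1.png

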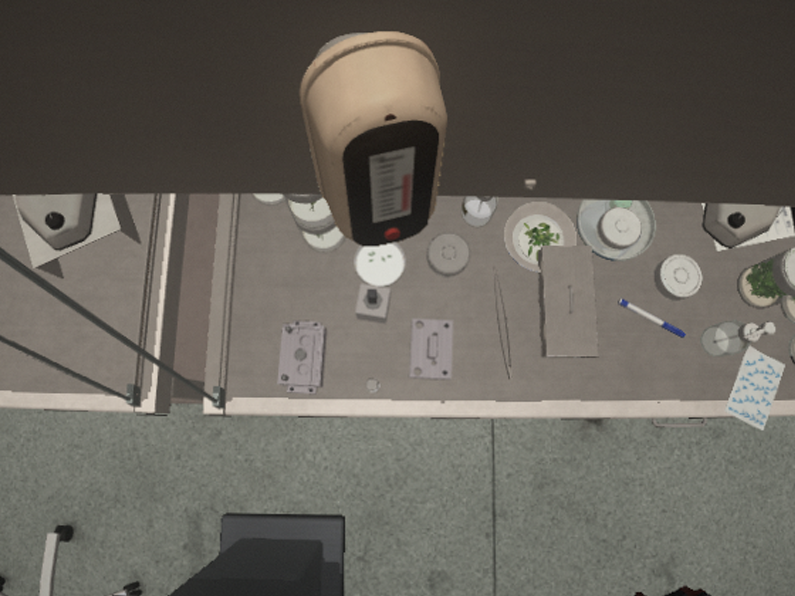

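View pics/side1.png

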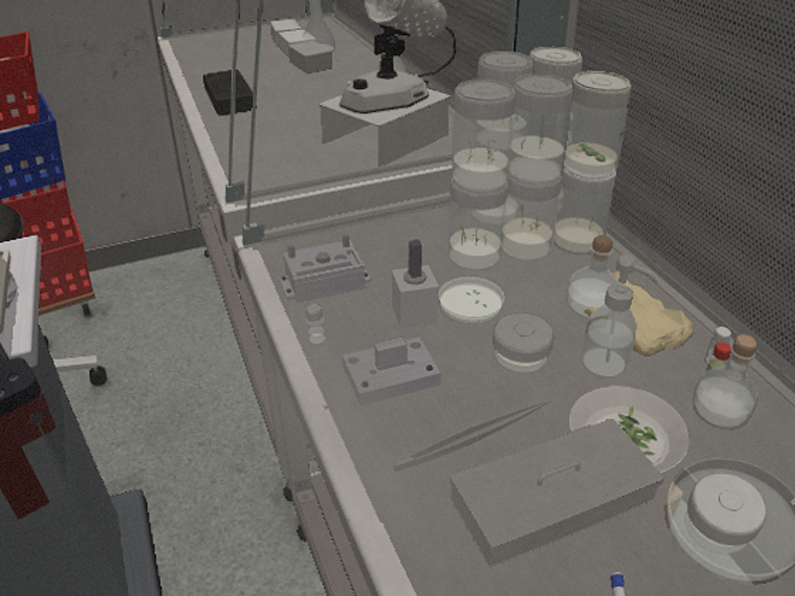

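Run:
```python
from h import *
d=pickle.load(open('top.pkl','rb'));save(d,'c1.png',(185,190,335,290),5.3)
d2=pickle.load(open('side.pkl','rb'));save(d2,'c2.png',(190,155,340,285),4.6)
for p in [(260,100),(270,60),(380,80),(300,180)]: print(p,world(d,*[np.array(q) for q in p]).round())
for p in [(169,90),(185,90),(60,170)]: print(p,world(d2,*[np.array(q) for q in p]).round())
```

```text
(260, 100) [ 560. -307.  757.]
(270, 60) [ 577. -312.  768.]
(380, 80) [ 599. -383.  714.]
(300, 180) [ 734. -373.   35.]
(169, 90) [559. 442.   0.]
(185, 90) [603. 421.   1.]
(60, 170) [  86. 1317. -678.]
```

View pics/c1.png

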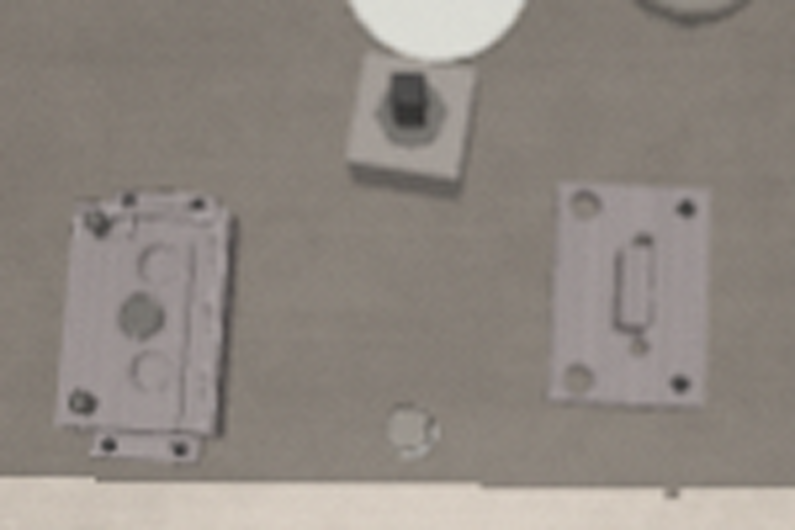

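View pics/c2.png

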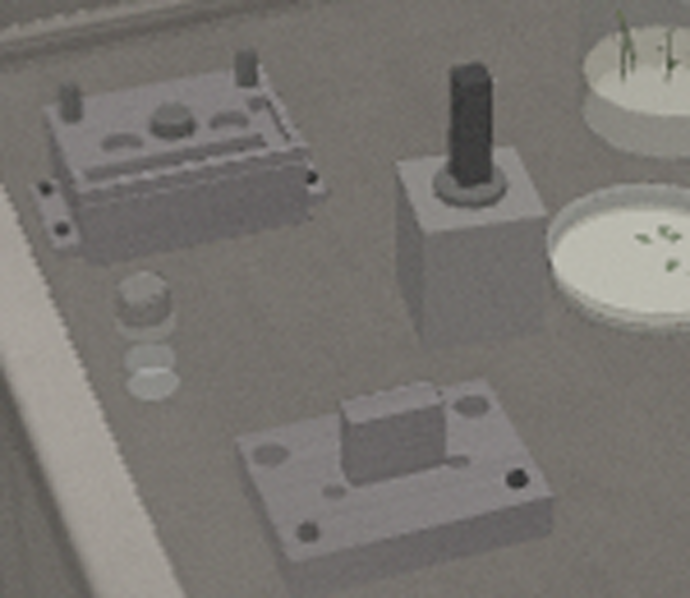

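```bash
cat > fit.py <<'E'
from h import *
from scipy.optimize import least_squares
T=pickle.load(open('top.pkl','rb'));S=pickle.load(open('side.pkl','rb'))
c1=lambda p:np.array([185,190])+(np.array(p)+.5)/5.3-.5
c2=lambda p:np.array([190,155])+(np.array(p)+.5)/4.6-.5
O={'lower':(([-50,35,40],[50,35,40],[50,-35,40],[-50,-35,40],[0,0,46],[-40,22,58],[40,22,58]),
 [(55,425),(75,203),(233,210),(213,437),(141,317),(80,402),(94,218)],
 [(45,110),None,(307,153),(85,190),(172,110),(70,86),(247,53)]),
'upper':(([-50,35,20],[50,35,20],[50,-35,20],[-50,-35,20],[-40,22,20],[40,22,20]),
 [(548,400),(558,183),(711,187),(704,406),(578,378),(585,204)],
 [(237,437),(487,380),(552,495),(292,558),(270,455),(472,405)]),
'stand':(([-25,25,60],[25,25,60],[25,-25,60],[-25,-25,60],[0,0,65]),
 [(348,162),(363,55),(478,68),(462,180),(411,112)],
 [(397,163),(513,147),(548,213),(430,233),(470,183)])}
def tf(p,q): c,s=np.cos(p[2]),np.sin(p[2]);q=np.array(q,float);return np.stack([p[0]+c*q[:,0]-s*q[:,1],p[1]+s*q[:,0]+c*q[:,1],q[:,2]],-1)
def run(n,use):
    q,a,b=O[n]; 
    def f(p):
        r=[]
        for d,c,l,k in((T,c1,a,'t'),(S,c2,b,'s')):
            if k in use:
                P=proj(d,tf(p,q)); r+=[P[i]-c(l[i]) for i in range(len(q)) if l[i] is not None]
        return np.concatenate(r)
    s=least_squares(f,[560,-250,0],loss='soft_l1',x_scale=[10,10,.1]);return s.x,f(s.x)
if __name__=='__main__':
  for n in O:
    for u in('t','s','ts'):
        x,r=run(n,u);print(n,u,x.round(3),'rms',np.sqrt((r**2).mean()).round(2),'max',abs(r).max().round(2))
  print('handle top T',world(T,*c1((408,84)),z=115),'S',world(S,*c2((470,70)),z=115))
  print('vial',world(T,*c1((412,432)),z=52),'dish',world(T,np.array(268.),np.array(186.),z=16))
E
python3 fit.py
```

```text
lower t [ 5.59705e+02 -1.64885e+02 -4.40000e-02] rms 0.2 max 0.34
lower s [ 5.60547e+02 -1.64510e+02 -4.30000e-02] rms 0.73 max 1.43
lower ts [ 5.60073e+02 -1.64874e+02 -4.40000e-02] rms 0.55 max 1.58
upper t [ 5.75942e+02 -3.81909e+02 -3.50000e-02] rms 0.16 max 0.39
upper s [ 5.76320e+02 -3.80079e+02 -4.40000e-02] rms 0.37 max 0.73
upper ts [ 5.76058e+02 -3.81106e+02 -3.90000e-02] rms 0.41 max 1.27
stand t [ 6.48433e+02 -2.83047e+02 -1.21000e-01] rms 0.24 max 0.33
stand s [ 6.49976e+02 -2.80905e+02 -1.24000e-01] rms 0.45 max 0.94
stand ts [ 6.49052e+02 -2.82482e+02 -1.23000e-01] rms 0.49 max 0.96
handle top T [ 650.20007934 -283.01184273  115.        ] S [ 649.60705299 -278.75572067  115.        ]
vial [ 510.32661924 -285.17556619   52.        ] dish [ 722.52791105 -294.0033832    16.        ]
```

Run:
```python
from h import *
T=pickle.load(open('top.pkl','rb'));S=pickle.load(open('side.pkl','rb'))
a=np.asarray(T['pixels'])[195:230,245:280,::-1];b=np.asarray(S['pixels'])[160:205,270:315,::-1]
f=lambda i:cv2.resize(cv2.convertScaleAbs(i,alpha=1.5),(390,390),interpolation=cv2.INTER_CUBIC)
cv2.imwrite('pics/c3.png',np.hstack([f(a),f(b)]))
v,u=np.mgrid[15:175,205:320];w=world(T,u,v);m=w[...,2]>300;print('overhead',w[m].min(0),w[m].max(0))
v,u=np.mgrid[0:420,0:560];w=world(T,u,v);m=(w[...,2]>150)&(T['range_z']>0);print(w[m&(u<140)].min(0),w[m&(u<140)].max(0), w[m&(u>320)].min(0),w[m&(u>320)].max(0), w[m&(v>280)].size)
```

```text
overhead [ 462.89925138 -350.21330002  643.01201115] [ 609.03379446 -256.53715965  938.80438512]
[ 498.63802436 -243.32780155  150.9255182 ] [611.25119858 130.19797864 778.24001013] [ 236.79751038 -903.11089342  150.88789617] [ 612.15423255 -337.73723396  783.14575038] 495
```

View pics/c3.png

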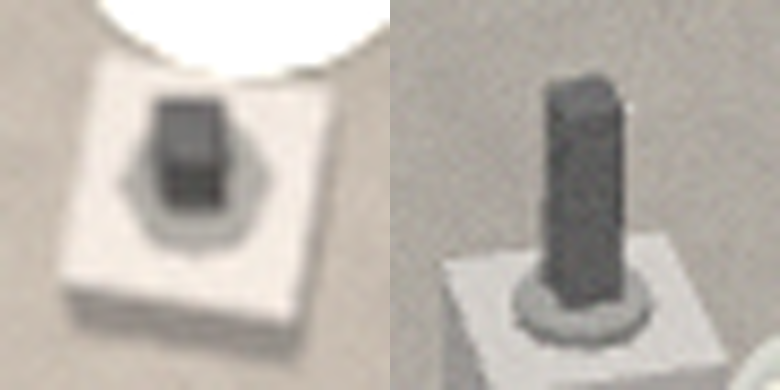

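Call:
jog_arm(travel=[[0.08,0.055,0],[0.2,0.14,0],[0.3,0.21,0],[0.4,0.28,0],[0.5,0.35,0],[0.6,0.42,0],[0.7,0.5,0],[0.8,0.57,0],[0.88,0.63,0],[0.95,0.69,0]], dr=[[0,0,-0.02],[0,0,-0.05],[0,0,-0.08],[0,0,-0.11],[0,0,-0.14],[0,0,-0.17],[0,0,-0.2],[0,0,-0.223],[0,0,-0.223],[0,0,-0.223]], hand=0.2)

```text
t: 1.1
ee_pos: [595.8, -308.8, 221.5]
orientation: [-2.221, 2.22, 0.002]
ft_force: [-0.0, -0.8, -0.0]
width: 52.8
```

Call:
jog_arm(travel=[[0.06,0.03,-0.02],[0.134,0.068,-0.08],[0.134,0.068,-0.16],[0.134,0.068,-0.2],[0.134,0.068,-0.22],[0.134,0.068,-0.25],[0.134,0.068,-0.3],[0.134,0.068,-0.34],[0.134,0.068,-0.37],[0.134,0.068,-0.37]], dr=[[0,0,0],[0,0,0],[0,0,0],[0,0,0],[0,0,0],[0,0,0],[0,0,0],[0,0,0],[0,0,0],[0,0,0]])

```text
t: 2.1
ee_pos: [648.2, -281.4, 71.8]
orientation: [-2.222, 2.221, 0.006]
ft_force: [-0.8, -0.8, -0.1]
width: 52.7
```

Run:
```python
from h import *
from workcell import telemetry
o=telemetry.get_obs();print(o['ee_pos'],o['ft_force'])
S=grab('side');T=grab('top')
a=np.asarray(T['pixels'])[180:240,232:292,::-1];b=np.asarray(S['pixels'])[130:220,250:340,::-1]
f=lambda i:cv2.resize(cv2.convertScaleAbs(i,alpha=1.4),(395,395),interpolation=cv2.INTER_CUBIC)
cv2.imwrite('pics/d1.png',np.hstack([f(a),f(b)]))
```

```text
[ 648.21519335 -281.40928008   71.79137739] [-0.82381264 -0.78572269 -0.08884019]
```

View pics/d1.png

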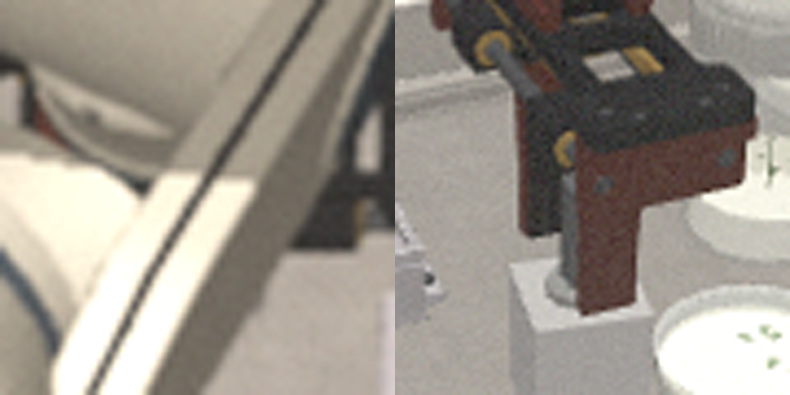

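Call:
jog_arm(travel=[[0,0,0],[0,0,0],[0,0,0],[0,0,0],[0,0,0],[0,0,0],[0,0,0],[0,0,0],[0,0,0],[0,0,0]], dr=[[0,0,0],[0,0,0],[0,0,0],[0,0,0],[0,0,0],[0,0,0],[0,0,0],[0,0,0],[0,0,0],[0,0,0]], hand=-1)

```text
t: 3.2
ee_pos: [649.6, -281.8, 73.9]
orientation: [-2.221, 2.22, 0.002]
ft_force: [-0.6, 0.3, 3.3]
width: 14.3
```

Call:
jog_arm(travel=[[0,0,0.05],[0,0,0.12],[0,0,0.18],[0,0,0.22],[-0.04,0.03,0.22],[-0.1,0.075,0.22],[-0.18,0.13,0.22],[-0.26,0.19,0.22],[-0.31,0.225,0.22],[-0.326,0.237,0.22]], dr=[[0,0,0],[0,0,0],[0,0,0],[0,0,0],[0,0,0],[0,0,0],[0,0,0],[0,0,0],[0,0,0],[0,0,0]])

```text
t: 4.2
ee_pos: [516.7, -185.6, 161.5]
orientation: [-2.222, 2.22, 0.005]
ft_force: [0.9, 0.1, 0.2]
width: 14.4
```

Call:
jog_arm(travel=[[0,0,-0.01],[0,0,-0.03],[0,0,-0.05],[0,0,-0.07],[0,0,-0.07],[0,0,-0.07],[0,0,-0.07],[0,0,-0.07],[0,0,-0.07],[0,0,-0.07]], dr=[[0,0,0],[0,0,0],[0,0,0],[0,0,0],[0,0,0],[0,0,0],[0,0,0],[0,0,0],[0,0,0],[0,0,0]])

```text
t: 5.2
ee_pos: [516.9, -185.6, 133.8]
orientation: [-2.222, 2.22, 0.004]
ft_force: [-0.2, -0.3, -1.0]
width: 13.3
```

Run:
```python
from h import *
from workcell import telemetry
S=grab('side');T=grab('top');o=telemetry.get_obs();e=o['ee_pos'];print(e,o['ft_force'],o['width'])
p=e+[0,0,-61.9];print('tip pred',proj(S,p),proj(T,p), 'collar',proj(S,p+[0,0,50.5]))
a=np.asarray(T['pixels'])[200:290,185:275,::-1];b=np.asarray(S['pixels'])[130:220,190:280,::-1]
f=lambda i:cv2.resize(cv2.convertScaleAbs(i,alpha=1.4),(395,395),interpolation=cv2.INTER_CUBIC)
cv2.imwrite('pics/d2.png',np.hstack([f(a),f(b)]))
```

```text
[ 516.84368412 -185.60612966  133.70348104] [ 0.66668103 -0.55392633  0.08846245] 13.764356320685634
tip pred [[207.76504292 179.17678744]] [[217.8006026  267.08872892]] collar [[205.36856212 156.24649461]]
```

View pics/d2.png

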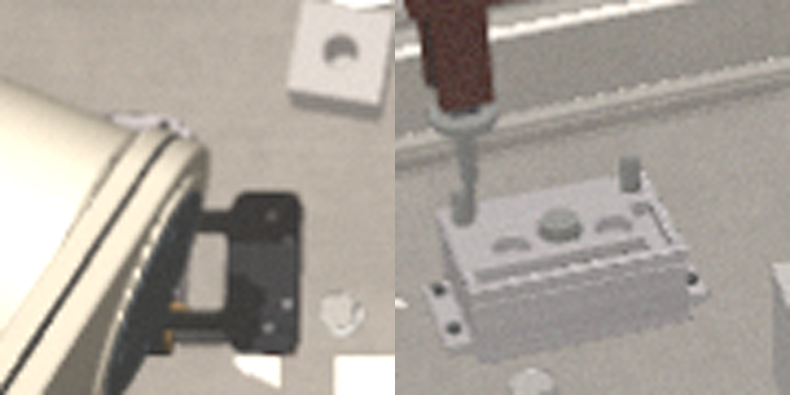

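Call:
jog_arm(travel=[[0.003,-0.002,0],[0.0055,-0.004,0],[0.0055,-0.004,-0.02],[0.0055,-0.004,-0.04],[0.0055,-0.004,-0.055],[0.0055,-0.004,-0.065],[0.0055,-0.004,-0.07],[0.0055,-0.004,-0.07],[0.0055,-0.004,-0.07],[0.0055,-0.004,-0.07]], dr=[[0,0,0],[0,0,0],[0,0,0],[0,0,0],[0,0,0],[0,0,0],[0,0,0],[0,0,0],[0,0,0],[0,0,0]])

```text
t: 6.3
ee_pos: [519.2, -187.3, 106.0]
orientation: [-2.222, 2.22, 0.004]
ft_force: [0.2, 0.4, -0.0]
width: 13.6
```

Run:
```python
from h import *
from workcell import telemetry
S=grab('side');o=telemetry.get_obs();e=o['ee_pos'];print(e,o['ft_force'],o['width'],abs(o['qvel']).max())
L=lambda x,y,z:[560.05+.999*x+.044*y,-164.85-.044*x+.999*y,z]
for n,p in dict(tip=e+[0,0,-61.9],coll=e+[0,0,-11.4],gs=L(-40,-24,40),gc=L(40,-24,40),ge=L(40,4,40),d1=L(-40,22,58),d2=L(40,22,58)).items(): print(n,((proj(S,np.array(p))[0]-[193,148])*10).round())
save(S,'d3.png',(193,148,271,206),10)
```

```text
[ 519.22226568 -187.28650027  105.98936952] [1.09355013 1.69165601 0.30005805] 13.919624231304663 0.0019949776579658383
tip [175. 434.]
coll [152. 212.]
gs [175. 451.]
gc [571. 371.]
ge [531. 298.]
d1 [116. 251.]
d2 [503. 178.]
```

View pics/d3.png

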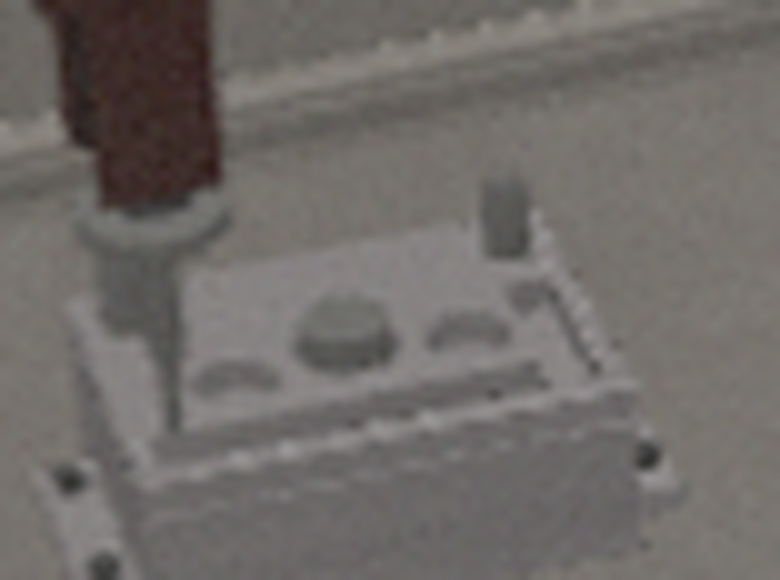

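Call:
jog_arm(travel=[[0,0,-0.004],[0,0,-0.008],[0,0,-0.012],[0,0,-0.016],[0,0,-0.02],[0,0,-0.024],[0,0,-0.028],[0,0,-0.029],[0,0,-0.029],[0,0,-0.029]], dr=[[0,0,0],[0,0,0],[0,0,0],[0,0,0],[0,0,0],[0,0,0],[0,0,0],[0,0,0],[0,0,0],[0,0,0]])

```text
t: 7.35
ee_pos: [519.3, -187.3, 94.4]
orientation: [-2.222, 2.22, 0.004]
ft_force: [-0.8, -0.6, -0.7]
width: 13.9
```

Call:
jog_arm(travel=[[0.0075,-0.0003,0],[0.015,-0.0007,0],[0.0225,-0.001,0],[0.03,-0.0013,0],[0.0375,-0.0017,0],[0.045,-0.002,0],[0.0525,-0.0023,0],[0.06,-0.0026,0],[0.0675,-0.003,0],[0.075,-0.0033,0]], dr=[[0,0,0],[0,0,0],[0,0,0],[0,0,0],[0,0,0],[0,0,0],[0,0,0],[0,0,0],[0,0,0],[0,0,0]])

```text
t: 8.35
ee_pos: [549.5, -188.6, 94.4]
orientation: [-2.222, 2.22, 0.004]
ft_force: [0.1, 0.3, -0.3]
width: 13.9
```

Call:
jog_arm(travel=[[0.0075,-0.0003,0],[0.015,-0.0007,0],[0.0225,-0.001,0],[0.03,-0.0013,0],[0.0375,-0.0017,0],[0.045,-0.002,0],[0.0525,-0.0023,0],[0.06,-0.0026,0],[0.0675,-0.003,0],[0.075,-0.0033,0]], dr=[[0,0,0],[0,0,0],[0,0,0],[0,0,0],[0,0,0],[0,0,0],[0,0,0],[0,0,0],[0,0,0],[0,0,0]])

```text
t: 9.35
ee_pos: [579.8, -190.0, 94.4]
orientation: [-2.222, 2.22, 0.004]
ft_force: [-0.2, 0.6, -0.1]
width: 13.9
```

Call:
jog_arm(travel=[[0.0075,-0.0003,0],[0.015,-0.0006,0],[0.0225,-0.0009,0],[0.03,-0.0012,0],[0.0375,-0.0015,0],[0.044,-0.0015,0],[0.048,-0.0015,0],[0.048,0.003,0],[0.0485,0.0105,0],[0.049,0.018,0]], dr=[[0,0,0],[0,0,0],[0,0,0],[0,0,0],[0,0,0],[0,0,0],[0,0,0],[0,0,0],[0,0,0],[0,0,0]])

```text
t: 10.35
ee_pos: [599.2, -182.4, 94.4]
orientation: [-2.222, 2.22, 0.004]
ft_force: [0.5, 0.1, -0.1]
width: 13.8
```

Call:
jog_arm(travel=[[0.0003,0.0075,0],[0.0006,0.015,0],[0.001,0.0225,0],[0.0013,0.03,0],[0.0016,0.0375,0],[0.002,0.044,0],[0.002,0.05,0],[0.002,0.051,0],[0.002,0.051,0],[0.002,0.051,0]], dr=[[0,0,0],[0,0,0],[0,0,0],[0,0,0],[0,0,0],[0,0,0],[0,0,0],[0,0,0],[0,0,0],[0,0,0]])

```text
t: 11.35
ee_pos: [600.0, -162.1, 94.4]
orientation: [-2.222, 2.22, 0.004]
ft_force: [0.6, 0.0, -0.4]
width: 14.1
```

Run:
```python
from h import *
from workcell import telemetry
S=grab('side');o=telemetry.get_obs();e=o['ee_pos'];print(e,o['ft_force'],o['width'])
L=lambda x,y,z:[560.05+.999*x+.044*y,-164.85-.044*x+.999*y,z]
for n,p in dict(tip=e+[0,0,-61.9],face=e+[0,0,-53.9],coll=e+[0,0,-11.4],gc=L(40,-24,40),ge=L(40,4,40),d2=L(40,22,58)).items(): print(n,((proj(S,np.array(p))[0]-[193,148])*10).round())
save(S,'d4.png',(193,148,271,206),10)
```

```text
[ 600.01287828 -162.17023058   94.35969397] [-1.27402346 -0.385445   -0.36971483] 13.924145685378768
tip [531. 328.]
face [530. 295.]
coll [520. 114.]
gc [571. 371.]
ge [531. 298.]
d2 [503. 178.]
```

View pics/d4.png

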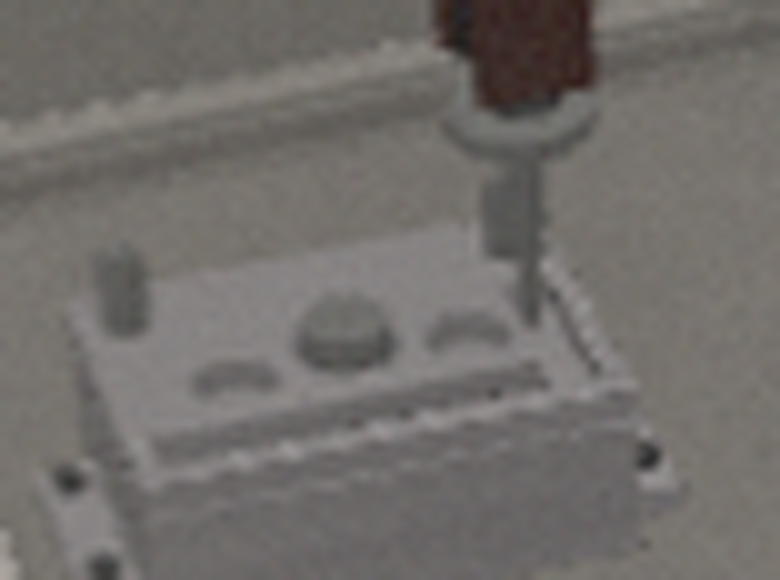

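Call:
jog_arm(travel=[[0,0,0.05],[0,0,0.12],[0,0,0.18],[0.01,-0.03,0.2],[0.035,-0.09,0.2],[0.07,-0.17,0.2],[0.1,-0.24,0.2],[0.12,-0.29,0.2],[0.1235,-0.2995,0.2],[0.1235,-0.2995,0.2]], dr=[[0,0,0],[0,0,0],[0,0,0],[0,0,0],[0,0,0],[0,0,0],[0,0,0],[0,0,0],[0,0,0],[0,0,0]])

```text
t: 12.4
ee_pos: [648.8, -282.6, 173.2]
orientation: [-2.221, 2.222, 0.006]
ft_force: [-0.5, -1.1, -0.7]
width: 14.1
```

Call:
jog_arm(travel=[[0.001,0.001,-0.03],[0.0015,0.0015,-0.07],[0.0015,0.0015,-0.11],[0.0015,0.0015,-0.15],[0.0015,0.0015,-0.19],[0.0015,0.0015,-0.22],[0.0015,0.0015,-0.235],[0.0015,0.0015,-0.243],[0.0015,0.0015,-0.2475],[0.0015,0.0015,-0.2475]], dr=[[0,0,0],[0,0,0],[0,0,0],[0,0,0],[0,0,0],[0,0,0],[0,0,0],[0,0,0],[0,0,0],[0,0,0]])

```text
t: 13.4
ee_pos: [649.7, -282.2, 74.6]
orientation: [-2.22, 2.222, 0.005]
ft_force: [0.3, 0.2, -0.6]
width: 13.6
```

Seated within about half a millimetre; nudge down a touch, then open.

Call:
jog_arm(travel=[[0,0,-0.0005],[0,0,-0.001],[0,0,-0.0015],[0,0,-0.002],[0,0,-0.002],[0,0,-0.002],[0,0,-0.002],[0,0,-0.002],[0,0,-0.002],[0,0,-0.002]], dr=[[0,0,0],[0,0,0],[0,0,0],[0,0,0],[0,0,0],[0,0,0],[0,0,0],[0,0,0],[0,0,0],[0,0,0]])

```text
t: 14.4
ee_pos: [649.8, -282.3, 74.0]
orientation: [-2.22, 2.222, 0.005]
ft_force: [-1.1, -1.6, 2.1]
width: 13.8
```

Call:
jog_arm(travel=[[0,0,0],[0,0,0],[0,0,0],[0,0,0],[0,0,0],[0,0,0],[0,0,0],[0,0,0],[0,0,0],[0,0,0]], dr=[[0,0,0],[0,0,0],[0,0,0],[0,0,0],[0,0,0],[0,0,0],[0,0,0],[0,0,0],[0,0,0],[0,0,0]], hand=0.2)

```text
t: 15.4
ee_pos: [649.8, -282.2, 74.0]
orientation: [-2.221, 2.222, 0.005]
ft_force: [-0.2, -0.3, 0.7]
width: 52.9
```

Call:
jog_arm(travel=[[0,0,0.05],[0,0,0.12],[0,0,0.2],[0,0,0.25],[-0.02,-0.03,0.25],[-0.06,-0.08,0.25],[-0.11,-0.15,0.25],[-0.16,-0.21,0.25],[-0.18,-0.242,0.25],[-0.184,-0.247,0.24]], dr=[[0,0,0],[0,0,0],[0,0,0],[0,0,0],[0,0,0],[0,0,-0.01],[0,0,-0.02],[0,0,-0.026],[0,0,-0.026],[0,0,-0.026]])

```text
t: 16.4
ee_pos: [574.9, -382.9, 169.3]
orientation: [-2.172, 2.269, 0.005]
ft_force: [0.9, -0.6, 1.1]
width: 52.7
```

Run:
```python
from h import *
from workcell import telemetry
from scipy.spatial.transform import Rotation as R
S=grab('side');o=telemetry.get_obs();e=o['ee_pos'];m=R.from_rotvec(o['orientation']).as_matrix()
print(e,'jawyaw',np.degrees(np.arctan2(m[1,0],m[0,0])),'z',m[:,2].round(4))
U=lambda x,y,z:[576.1+x,-381.1+y,z]
print(((proj(S,np.array(U(0,0,52)))[0]-[220,140])*6).round())
save(S,'e1.png',(220,140,345,240),6)
```

```text
[ 575.07337466 -381.82744581  168.38837297] jawyaw -92.47281205464611 z [-0.003   0.0035 -1.    ]
[329. 612.]
```

View pics/e1.png

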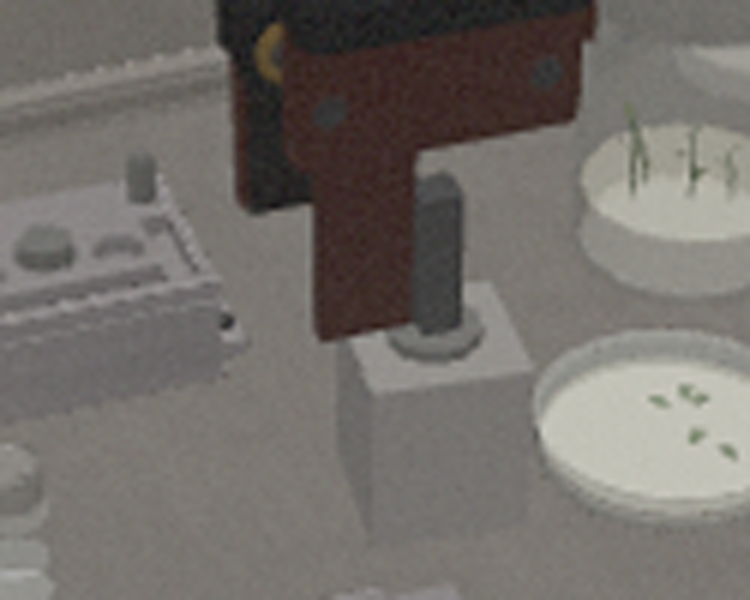

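Call:
jog_arm(travel=[[0.0026,0.0018,-0.05],[0.0026,0.0018,-0.12],[0.0026,0.0018,-0.19],[0.0026,0.0018,-0.25],[0.0026,0.0018,-0.29],[0.0026,0.0018,-0.32],[0.0026,0.0018,-0.345],[0.0026,0.0018,-0.355],[0.0026,0.0018,-0.36],[0.0026,0.0018,-0.36]], dr=[[0,0,0],[0,0,0],[0,0,0],[0,0,0],[0,0,0],[0,0,0],[0,0,0],[0,0,0],[0,0,0],[0,0,0]])

```text
t: 17.45
ee_pos: [576.4, -381.4, 24.9]
orientation: [-2.173, 2.269, 0.006]
ft_force: [-0.7, 0.1, 1.1]
width: 52.8
```

Call:
jog_arm(travel=[[0,0,0],[0,0,0],[0,0,0],[0,0,0],[0,0,0],[0,0,0],[0,0,0],[0,0,0],[0,0,0],[0,0,0]], dr=[[0,0,0],[0,0,0],[0,0,0],[0,0,0],[0,0,0],[0,0,0],[0,0,0],[0,0,0],[0,0,0],[0,0,0]], hand=-1)

```text
t: 18.45
ee_pos: [576.5, -381.3, 25.0]
orientation: [-2.173, 2.269, 0.006]
ft_force: [-1.1, 1.1, 2.0]
width: 13.8
```

Run:
```python
from h import *
from workcell import telemetry
from scipy.spatial.transform import Rotation as R
o=telemetry.get_obs();m=R.from_rotvec(o['orientation']).as_matrix()
print(o['ee_pos'],np.degrees(np.arctan2(m[1,0],m[0,0])),o['ft_force'],o['width'])
```

```text
[ 576.46419735 -381.34310868   24.98689074] -92.47659243335562 [-1.0934279   1.0951424   2.03083979] 13.793888896013366
```

Call:
jog_arm(travel=[[0,0,0.03],[0,0,0.09],[0,0,0.16],[-0.01,0.01,0.21],[-0.03,0.05,0.24],[-0.04,0.12,0.25],[-0.04,0.21,0.25],[-0.04,0.3,0.25],[-0.04,0.38,0.25],[-0.04,0.44,0.25]], dr=[[0,0,0],[0,0,0],[0,0,0],[0,0,0],[0,0,0],[0,0,0],[0,0,0],[0,0,0],[0,0,0],[0,0,0]])

```text
t: 19.45
ee_pos: [560.0, -203.4, 125.4]
orientation: [-2.173, 2.268, 0.007]
ft_force: [0.3, 0.2, -3.1]
width: 13.8
```

Call:
jog_arm(travel=[[0.001,0.02,0],[0.001,0.05,0],[0.001,0.08,0],[0.001,0.092,0],[0.001,0.096,0],[0.001,0.096,-0.02],[0.001,0.096,-0.04],[0.001,0.096,-0.06],[0.001,0.096,-0.075],[0.001,0.096,-0.075]], dr=[[0,0,0],[0,0,0],[0,0,0],[0,0,0],[0,0,0],[0,0,0],[0,0,0],[0,0,0],[0,0,0],[0,0,0]])

```text
t: 20.45
ee_pos: [559.5, -164.9, 93.9]
orientation: [2.173, -2.268, -0.01]
ft_force: [-0.7, -0.2, -3.5]
width: 13.6
```

Run:
```python
from h import *
from workcell import telemetry
from scipy.spatial.transform import Rotation as R
S=grab('side');T=grab('top');o=telemetry.get_obs();e=o['ee_pos'];m=R.from_rotvec(o['orientation']).as_matrix()
print(e,np.degrees(np.arctan2(m[1,0],m[0,0])),m[:,2].round(4),o['ft_force'],o['width'])
L=lambda x,y,z:[e[0]-.4+.999*x+.044*y,e[1]-.044*x+.999*y,z]
for n,q in dict(fl=(-50,-35),fr=(50,-35),bl=(-50,35),br=(50,35),b1=(-40,22),b2=(40,22)).items(): print(n,((proj(S,np.array(L(*q,e[2]-5)))[0]-[190,135])*9).round())
D=lambda x,y,z:[560.05+.999*x+.044*y,-164.85-.044*x+.999*y,z]
for n,q in dict(lfl=(-50,-35,40),lfr=(50,-35,40)).items(): print(n,((proj(S,np.array(D(*q)))[0]-[190,135])*9).round())
save(S,'e2.png',(190,135,275,201),9)
```

```text
[ 560.24146251 -165.06193156   95.02739238] -92.44918890332968 [-0.0033  0.0036 -1.    ] [ 0.57116686  0.68573    -2.74260935] 13.788468973945623
fl [128. 363.]
fr [592. 274.]
bl [ 60. 199.]
br [499. 119.]
b1 [117. 219.]
b2 [472. 154.]
lfl [150. 560.]
lfr [600. 469.]
```

View pics/e2.png

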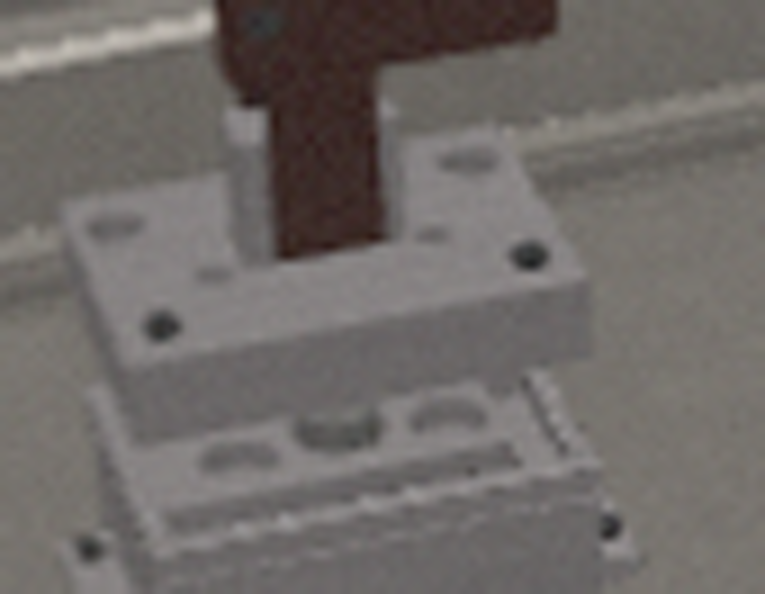

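Call:
jog_arm(travel=[[0.0005,0.0007,-0.005],[0.0005,0.0007,-0.01],[0.0005,0.0007,-0.015],[0.0005,0.0007,-0.02],[0.0005,0.0007,-0.025],[0.0005,0.0007,-0.03],[0.0005,0.0007,-0.034],[0.0005,0.0007,-0.038],[0.0005,0.0007,-0.0425],[0.0005,0.0007,-0.0425]], dr=[[0,0,0],[0,0,0],[0,0,0],[0,0,0],[0,0,0],[0,0,0],[0,0,0],[0,0,0],[0,0,0],[0,0,0]])

```text
t: 21.55
ee_pos: [560.3, -164.7, 77.8]
orientation: [2.173, -2.268, -0.008]
ft_force: [-0.2, 0.4, -2.7]
width: 13.6
```

```bash
cat > st.py <<'E'
from workcell import telemetry
import numpy as np
from scipy.spatial.transform import Rotation as R
o=telemetry.get_obs();m=R.from_rotvec(o['orientation']).as_matrix()
print(o['t'],o['ee_pos'].round(2),np.degrees(np.arctan2(m[1,0],m[0,0])).round(2),m[:,2].round(4),o['ft_force'].round(2),o['moment'].round(3),round(o['width'],2))
E
python3 st.py
```

```text
21.55 [ 560.3  -164.74   77.78] -92.45 [-0.0036  0.0037 -1.    ] [-0.15  0.38 -2.68] [ 0.031  0.021 -0.029] 13.63
```

Call:
jog_arm(travel=[[0,0,-0.002],[0,0,-0.004],[0,0,-0.006],[0,0,-0.008],[0,0,-0.01],[0,0,-0.012],[0,0,-0.013],[0,0,-0.013],[0,0,-0.013],[0,0,-0.013]], dr=[[0,0,0],[0,0,0],[0,0,0],[0,0,0],[0,0,0],[0,0,0],[0,0,0],[0,0,0],[0,0,0],[0,0,0]])

```text
t: 22.55
ee_pos: [560.3, -164.7, 72.6]
orientation: [2.173, -2.268, -0.008]
ft_force: [0.4, 0.4, -2.2]
width: 14.0
```

```bash
python3 st.py
```

```text
22.55 [ 560.3  -164.74   72.6 ] -92.45 [-0.0036  0.0037 -1.    ] [ 0.4   0.42 -2.16] [ 0.043 -0.017 -0.052] 14.03
```

Call:
jog_arm(travel=[[0,0,-0.002],[0,0,-0.004],[0,0,-0.006],[0,0,-0.008],[0,0,-0.01],[0,0,-0.012],[0,0,-0.014],[0,0,-0.016],[0,0,-0.018],[0,0,-0.018]], dr=[[0,0,0],[0,0,0],[0,0,0],[0,0,0],[0,0,0],[0,0,0],[0,0,0],[0,0,0],[0,0,0],[0,0,0]])

```text
t: 23.55
ee_pos: [560.4, -164.8, 65.5]
orientation: [-2.173, 2.268, 0.008]
ft_force: [-2.2, 0.2, 5.4]
width: 14.0
```

```bash
python3 st.py
```

```text
23.55 [ 560.43 -164.76   65.52] -92.45 [-0.0034  0.0037 -1.    ] [-2.24  0.24  5.38] [0.166 0.369 0.084] 13.96
```

Call:
jog_arm(travel=[[0,0,-0.0005],[0,0,-0.001],[0,0,-0.0015],[0,0,-0.002],[0,0,-0.0025],[0,0,-0.0025],[0,0,-0.0025],[0,0,-0.0025],[0,0,-0.0025],[0,0,-0.0025]], dr=[[0,0,0],[0,0,0],[0,0,0],[0,0,0],[0,0,0],[0,0,0],[0,0,0],[0,0,0],[0,0,0],[0,0,0]])

```text
t: 24.55
ee_pos: [560.4, -164.7, 65.0]
orientation: [-2.173, 2.268, 0.008]
ft_force: [-3.9, 1.9, 9.2]
width: 13.4
```

```bash
python3 st.py
```

```text
24.55 [ 560.41 -164.75   65.05] -92.45 [-0.0034  0.0036 -1.    ] [-3.92  1.94  9.22] [0.144 0.663 0.028] 13.43
```

Call:
jog_arm(travel=[[0,0,-0.0005],[0,0,-0.001],[0,0,-0.0015],[0,0,-0.002],[0,0,-0.0025],[0,0,-0.003],[0,0,-0.003],[0,0,-0.003],[0,0,-0.003],[0,0,-0.003]], dr=[[0,0,0],[0,0,0],[0,0,0],[0,0,0],[0,0,0],[0,0,0],[0,0,0],[0,0,0],[0,0,0],[0,0,0]])

```text
t: 25.55
ee_pos: [560.4, -164.7, 65.0]
orientation: [-2.174, 2.268, 0.008]
ft_force: [-6.1, 1.9, 14.8]
width: 14.0
```

```bash
python3 st.py
```

```text
25.55 [ 560.39 -164.7    64.99] -92.44 [-0.0033  0.0036 -1.    ] [-6.11  1.92 14.78] [ 0.193  0.922 -0.005] 14.01
```

Call:
jog_arm(travel=[[0,0,-0.001],[0,0,-0.002],[0,0,-0.003],[0,0,-0.004],[0,0,-0.004],[0,0,-0.004],[0,0,-0.004],[0,0,-0.004],[0,0,-0.004],[0,0,-0.004]], dr=[[0,0,0],[0,0,0],[0,0,0],[0,0,0],[0,0,0],[0,0,0],[0,0,0],[0,0,0],[0,0,0],[0,0,0]])

```text
t: 26.55
ee_pos: [560.4, -164.7, 64.9]
orientation: [-2.174, 2.268, 0.007]
ft_force: [-6.7, 3.5, 20.2]
width: 14.0
```

```bash
python3 st.py; python3 -c "
from h import *
S=grab('side');save(S,'f1.png',(190,135,290,210),8)"; python3 st.py
```

```text
26.55 [ 560.38 -164.66   64.94] -92.43 [-0.0031  0.0034 -1.    ] [-6.74  3.45 20.23] [0.214 1.119 0.007] 14.03
26.6 [ 560.4  -164.69   64.94] -92.43 [-0.0031  0.0034 -1.    ] [-7.41  2.36 19.46] [0.233 1.179 0.007] 13.69
```

View pics/f1.png

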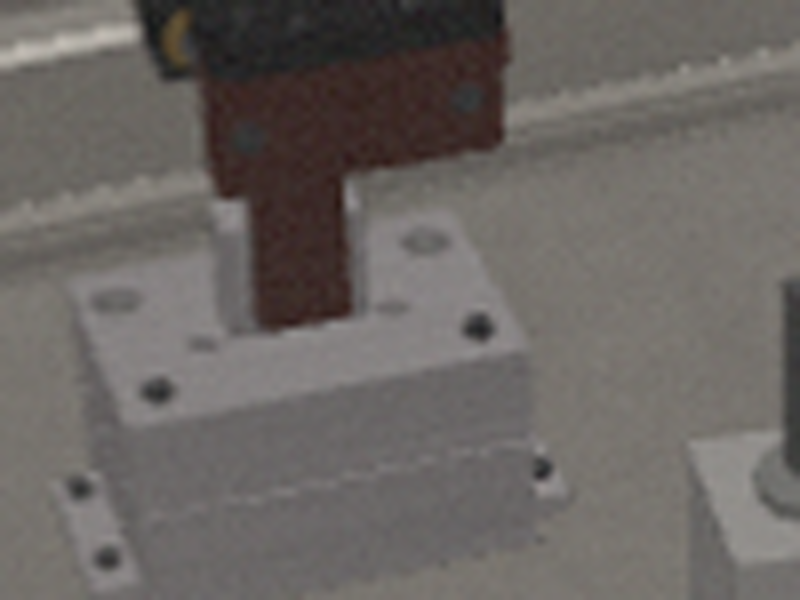

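The mould is closed: there is only a thin, even parting line from (150,520) to (525,447), the dowels sit in the bores, and the stylus is parked in its stand. The arm is pressing with about 20 N and holding steady, so I'm handing in.

```bash
python3 -c "
from workcell import ticket
print(ticket.close_job())"; python3 st.py
```

```text
the job is handed in; nothing more can be done
None
the job is handed in; nothing more can be done
```

The job is done and handed in at about 26.6 s of the 72 s allowed; no verdict was reported.

- **Groove:** I ran the stylus tip from the free end, round the corner to the end of the short leg at about 3 cm/s. By calculation it stayed about 0.5 mm above the groove floor, and no contact force showed. The camera showed the tip where predicted over the start and at the end.
- **Stylus:** It hangs upright in its stand and has been let go, as a later picture confirmed.
- **Mould:** The upper half went over both dowels without catching. At the last reading the arm was still gripping the rib (13.7 mm opening) and pressing with about 20 N. The tool height put the faces within about 0.1 mm of meeting, and the picture showed an even, closed parting line.
- **Disagreements:** While pressing there was a sideways force of about 7 N, probably from the arm flexing or light dowel contact. The two cameras differed by up to 2 mm on positions.
- **Not checked:** I never touched the vial, forceps or dish, but I did not measure their positions again at the end. My status check after handing in was refused, so the last reading is from just before it.

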